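# Hold a sample mill at its half-turn pulse position

### The arm

A 6-joint arm with a two-finger parallel gripper is mounted at the origin on a cart in front of the work surface, level with it; the furniture and walls round the work are solid. World frame = base frame: x ahead of the robot, y to its left, z up, the work surface at z = 0. Lengths are in mm, angles in degrees, forces in N, time in s.
With the tool pointing down it reaches from about 350 to 850 mm from the base axis. Payload 8.1 kg.
Tool frame: the origin (TCP) lies at the very end of the fingers, on their centre line; the grasp point (between the pads) lies 19 mm behind it (r.grip_depth is the distance from the TCP to the grasp point, in mm); y points along the fingers, z is the direction in which the jaws open and shut, and the axes are right-handed (so a half turn about y gives the same grasp; the last joint's range is limited). The gripper opens to 85 mm and grips with 20 to 120 N. Pads are 22 mm wide; open, the fingers measure 114 mm over their backs; the gripper's body (76 mm by 85 mm) begins 54 mm behind the grasp point. The pads swing forward as they close: fully open they stand 13 mm farther back than shut.
Start: joints at [-72.502, 7.471, 85.268, -0, 87.261, -4.893], TCP at [228.577, -554.759, 191.392] pointing down, gripper open.
Joint ranges: [-169.43, 169.43], [-51.17, 129.36], [1.28, 143.12], [-76.62, 256.62], [0, 156.53], [-152.29, 152.29]. Speed limits (degrees/s): [136.94, 136.94, 159.86, 180, 180, 180].

### API

Orientations are given as [roll, pitch, yaw] about the fixed x, y, z axes, in that order (R = Rz(yaw) Ry(pitch) Rx(roll)).
In Python, from bench import readout, eyes, r gives the robot as it stands. The module is installed in compiled form; this text tells all that it offers.
- The arm moves only by the tool move_arm, never from a script. Its argument "motion" is text: rows parted by semicolons, each of 6 numbers parted by spaces: the shift along the world's x, y, z in cm, then the turn, a rotation vector about the world's x, y, z in degrees. A call has 1 to 10 rows; each row is the pose to reach, as a shift and turn from the pose commanded when the call began; what a row does not reach only later rows make up. A row lasts 1/12 s, in which the tool goes at most 41.7 mm and 7.16 degrees, less where a joint would pass 70% of its speed; a pose out of reach is approached as far as the arm can. A call with a gripper value outside its range is refused whole. "fingers" is the finger opening in cm, from 0 to 8.54, set as the call begins (left out, the last holds). The fingers move at their own pace and stop on an object; "squeeze" is the grip in N (left out, the last holds). Time passes only in rows, so rows that repeat a pose let the fingers close. It gives the time, the measured TCP pose, the force and the opening at its end, in the units of the state.
- readout.sense(): the state, without advancing time (a new reading comes with each control period).
- eyes.snapshot(name): name is "side" or "top"; returns a dict with "image" (400x640x3 uint8, blue, green, red), "fx", "fy", "cx", "cy" (pixels), "dist_coeffs" ([k1, k2, p1, p2, k3] as OpenCV has them; the pictures are not rectified), "world_to_cam" (4x4, takes a point from world to camera coordinates). Camera axes: x right, y down, z forward; pixel columns grow to the right and rows downward; lengths in mm; the calibration is good to about 2 mm. A picture is of the moment at which its call begins. There is no depth.
- r.hand_in(): hands the job in, once; it reports no verdict.
The state is a dict: "time": time; "joint_pos": joint angles; "qd": joint speeds; "joint_efforts": joint torques, N m; "tool_pos": TCP position; "tcp_rot": TCP orientation; "ft_force": force on the tool from outside, world axes, zero at the start; "wrist_torque": the same for the moment, N m; "finger_gap": finger opening in mm.
Only numpy, scipy, OpenCV 4.12 (cv2) and the standard library are available. Lean on these libraries where they do the work, as an engineer would, in place of code of your own. Each camera call takes 0.05 s, during which the arm holds its last target. There are 200 camera calls.

### The job

Run the sample mill by hand: lever up its hinged dust cover with the blade of the flat spatula (do not touch the cover with the gripper) until it falls fully open behind, and lay the spatula back down flat on the desk or the mouse mat. Then drop the bayonet lid into the mill's socket with its lugs in the two entry gaps and twist it clockwise, seen from above, half way to the lock (in line with the rib on the collar), never into the lock click. Finish while still gripping the lid and holding it there against the return spring, and leave the other things on the desk where they stand.

Things in the scene. Friction and masses are not known exactly. Their poses are not given: they have to be found in the camera images.
- mill: Sample mill fixed to the desk: white block 146 x 120 x 48 mm carrying an aluminium collar, 96 mm across, top at z = 70, round a socket under a grey cover. Origin on the desk under the socket's axis; +x to the cover's hinge at the rear, -x the front, z up. A post with a steel spring plunger (top z = 78, 64 mm from the axis, 63 degrees clockwise of the -y side) makes the lock click.
- mill_bore (a point): On the socket's axis, level with the collar's top (z = 70 mm). The socket is 69 mm wide with two entry gaps 18 mm wide for the lid's lugs, at its mill +y and -y sides, reaching 43 mm from the axis. The lid's underside comes to rest at z = 52 mm, on a sprung rotor below the collar's tabs (tabs: z 61 to 70); the turned lugs lie under the tabs.
- mill_rib (a point): Black rib on the collar's outside, 50 mm from the axis, 36 degrees clockwise (from above) of the -y entry gap: the lid's pointer nib stands over it when the lid is half way to the lock.
- mill_hinge (a point): Middle of the cover's hinge line, 61 mm behind the socket's axis (mill +x), z = 70 mm; the line runs along mill y.
- mill_slot (a point): Mouth of the pry slot, 67 mm in front of the socket's axis (mill -x), z = 66 mm. The slot lies between a ledge (top z = 62 mm, 44 mm wide) and the underside of the cover's tongue (z = 70.5 mm, 30 mm wide): 8.5 mm high, 19 mm deep. The blade goes in level along mill +x.
- cover (a joint): Dust cover hinge, rad: 0 shut, 2.6 open (stop). Grey disc 98 mm across, 5 mm thick, 80 g, with a 30 mm wide tongue in front ending 127 mm from the hinge line. No latch or spring: its weight shuts it below about 1.5 rad and drops it open beyond 1.7. A blade lifting below it, moved in an arc about the hinge and past upright, opens it.
- mill_rotor (a joint): Angle in rad of the sprung rotor that the lid's lugs turn: 0 relaxed, growing clockwise from above, end stop 1.26. It follows the lid with up to 0.09 rad of play. Return torque 0.05 N m at the start, 0.14 N m half way (lid turned 0.63 rad). The lock's click begins at a lid turn of about 0.94 rad.
- lid: Loose grey bayonet lid, 160 g, 49 mm high, standing on its plug. Origin under its middle, z up. Plug 64 mm across, 19 mm high, with steel lugs at +y and -y (12 mm wide, 6 mm high, to 40 mm from the axis); flange 94 mm across (z 19 to 25) with pointer nibs at +y and -y to 52 mm; black grip bar along y, 62 mm long, 16 mm wide, z 25 to 49. Same after half a turn.
- spatula: Loose flat spatula, 60 g, lying on its handle on a flat mouse mat 3 mm thick. Origin under the middle of the white handle, which runs along x, 100 mm long, 14 mm wide, 16 mm high. The steel blade points along +x from the handle's end, 16 mm wide, 2.5 mm thick, level, its middle 8 mm above the handle's underside.
- spatula_tip (a point): Middle of the blade's front edge, 110 mm ahead of the spatula's origin, 8 mm up.
- beaker: Bystander: empty clear beaker, 72 mm across, 94 mm high; origin under its middle.
- tube: Bystander: standing sample tube with a screw cap, 30 mm across, 97 mm high; origin under its middle.
- usb_stick: Bystander: grey memory stick, 18 x 53 x 8 mm, lying flat; origin under its middle.
- wash_bottle: Bystander: wash bottle with a spout, 105 x 75 x 209 mm; origin under its middle.

How it is judged:
By the outcome, as a careful person would: the job done as asked, in the order asked, and still so for the second after the job is handed in, while the arm keeps its last pose, push and grip.
It also fails if it takes over 67 s, if anything falls off the work surface, if the arm or the gripper's body presses on something with over 40 N, if the wrist force passes 120 N, or if a joint passes its speed limit or range.

## Working session

There is one attempt and no reset: what is moved stays moved. The work goes in short steps, Python scripts to look and compute and a tool call to move; the robot and the scene stay as the last step left them, time stands still between calls to the robot, and variables do not carry over. Pictures are saved under pics/ and viewed, about 8 in all and at most 12, crops included, and the job is handed in when it is done.

Besides the shell and the picture viewer there is one more tool, called after ">>>" as name(argument=value, ...) on one line, values as JSON. move_arm: Moves the arm, as the interface text tells. Its arguments: {"type":"object","properties":{"motion":{"type":"string"},"fingers":{"type":"number"},"squeeze":{"type":"number"}},"required":["motion"]}

```bash
mkdir -p pics
cat > h.py <<'E'
import numpy as np, cv2
from bench import readout, eyes, r
def snap(n,f=None):
    s=eyes.snapshot(n); s["K"]=np.array([[s["fx"],0,s["cx"]],[0,s["fy"],s["cy"]],[0,0,1]])
    s["d"]=np.array(s["dist_coeffs"],float); s["T"]=np.array(s["world_to_cam"])
    if f: cv2.imwrite("pics/"+f,s["image"])
    return s
def ray(s,uv):
    p=cv2.undistortPoints(np.array(uv,float).reshape(-1,1,2),s["K"],s["d"]).reshape(-1,2)
    R=s["T"][:3,:3]; return -R.T@s["T"][:3,3], np.c_[p,np.ones(len(p))]@R
def onz(s,uv,z):
    c,d=ray(s,uv); return c+d*((z-c[2])/d[:,2])[:,None]
def pix(s,P):
    R=s["T"][:3,:3]; return cv2.projectPoints(np.array(P,float).reshape(-1,1,3),cv2.Rodrigues(R)[0],s["T"][:3,3],s["K"],s["d"])[0].reshape(-1,2)
E
python3 - <<'E'
from h import *
for n in("top","side"):
    s=snap(n,n+"0.png"); print(n,ray(s,[[320,200]]),s["fx"])
print(readout.sense())
E
```

```text
top (array([ 365.87754731,  -24.38978068, 1527.96010369]), array([[ 0.1254794 ,  0.00418391, -0.99209806]])) 492.7802225962387
side (array([472.82565154, 912.45208575, 813.18543583]), array([[ 0.09302631, -0.79489796, -0.59993308]])) 432.30567880162414
{'time': 0.1, 'joint_pos': array([-7.25016890e+01,  7.50923357e+00,  8.53246435e+01,  1.44518926e-03,
        8.72586575e+01, -4.89289563e+00]), 'qd': array([ 0.01606223, -0.11583213, -0.1359426 , -0.0266052 ,  0.0363287 ,
        0.09014999]), 'joint_efforts': array([ 8.11896898e-04, -5.70953822e+01, -5.01940155e+01, -1.33461290e-04,
        8.22821312e-03, -9.40334701e-06]), 'tool_pos': array([ 228.42333058, -554.22480266,  190.45011575]), 'tcp_rot': array([-9.00920742e+01,  9.33073982e-03, -1.57608871e+02]), 'ft_force': array([-0.26952805,  0.64378999, -0.33928587]), 'wrist_torque': array([ 0.01495993,  0.04257809, -0.02150033]), 'finger_gap': 85.9066912198142}
```

View pics/top0.png

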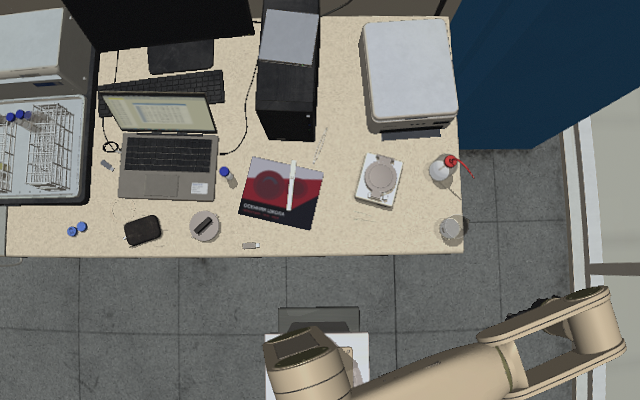

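View pics/side0.png

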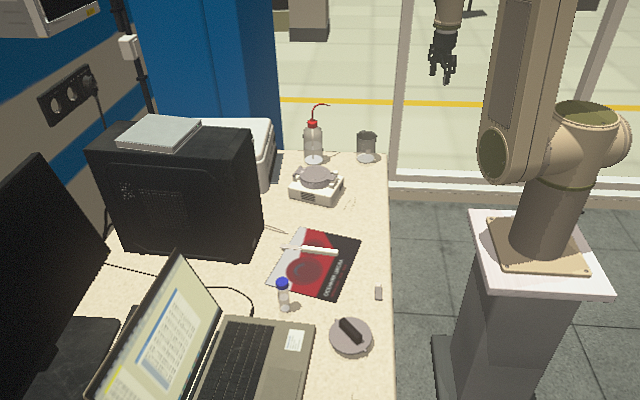

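Top picture: lid (204,226), spatula on the mat (292,185) with its blade upward, mill (380,180), tube (228,175), USB stick (250,245), bottle (443,167), beaker (452,228). Next I'll view close crops from both cameras.

Run:
```python
from h import *
t=cv2.imread("pics/top0.png"); s=cv2.imread("pics/side0.png")
c=lambda im,x,y,w,h:cv2.resize(im[y:y+h,x:x+w],(400,300),interpolation=cv2.INTER_CUBIC)
a=np.vstack([np.hstack([c(t,345,145,80,60+0),c(t,262,130,80,60+0)]),np.hstack([c(t,164,196,80,60),c(s,275,155,80,60)])])
# extra rows of spatula
cv2.imwrite("pics/crop0.png",a)
cv2.imwrite("pics/crop1.png",np.hstack([cv2.resize(t[120:220,255:345],(540,600),interpolation=cv2.INTER_CUBIC)]))
S=snap("top")
im=S["image"]; hsv=cv2.cvtColor(im,cv2.COLOR_BGR2HSV)
def big(mask,x0,y0,x1,y1):
    m=np.zeros_like(mask); m[y0:y1,x0:x1]=mask[y0:y1,x0:x1]
    k,_=cv2.findContours(m,0,2); return max(k,key=cv2.contourArea)
for nm,mask,box,z in [("bar",(hsv[...,2]<70).astype(np.uint8),(180,205,230,248),49),
  ("handle",((hsv[...,2]>200)&(hsv[...,1]<40)).astype(np.uint8),(275,155,310,212),19),
  ("millwhite",((hsv[...,2]>190)&(hsv[...,1]<22)).astype(np.uint8),(350,148,410,212),48)]:
    k=big(mask,*box); q=cv2.boxPoints(cv2.minAreaRect(k)); P=onz(S,q,z)
    print(nm,q.round(1).tolist(),P.round(1).tolist(),P.mean(0).round(1),cv2.contourArea(k))
    e=np.diff(np.r_[P,P[:1]],axis=0)[:,:2]; print(np.linalg.norm(e,axis=1).round(1),np.degrees(np.arctan2(e[:,1],e[:,0])).round(1))
```

```text
bar [[194.0, 230.0], [208.0, 216.0], [212.0, 220.0], [198.0, 234.0]] [[467.2, 366.3, 49.0], [509.3, 323.3, 49.0], [497.0, 310.8, 49.0], [454.9, 353.7, 49.0]] [482.1 338.5  49. ] 106.0
[60.2 17.6 60.1 17.6] [ -45.5 -134.7  134.5   45.6]
handle [[286.70001220703125, 209.0], [289.70001220703125, 178.8000030517578], [292.6000061035156, 179.10000610351562], [289.6000061035156, 209.3000030517578]] [[530.5, 85.0, 19.0], [624.7, 75.0, 19.0], [623.7, 66.1, 19.0], [529.5, 76.2, 19.0]] [577.1  75.6  19. ] 60.0
[94.8  9.  94.7  8.9] [ -6.1 -96.8 173.9  83.4]
millwhite [[355.1000061035156, 195.5], [366.0, 152.0], [379.8999938964844, 155.5], [369.0, 199.0]] [[565.0, -124.8, 48.0], [699.4, -161.8, 48.0], [687.9, -204.2, 48.0], [553.7, -166.7, 48.0]] [ 626.5 -164.4   48. ] 267.5
[139.4  44.  139.4  43.4] [ -15.4 -105.2  164.4   74.9]
```

View pics/crop0.png

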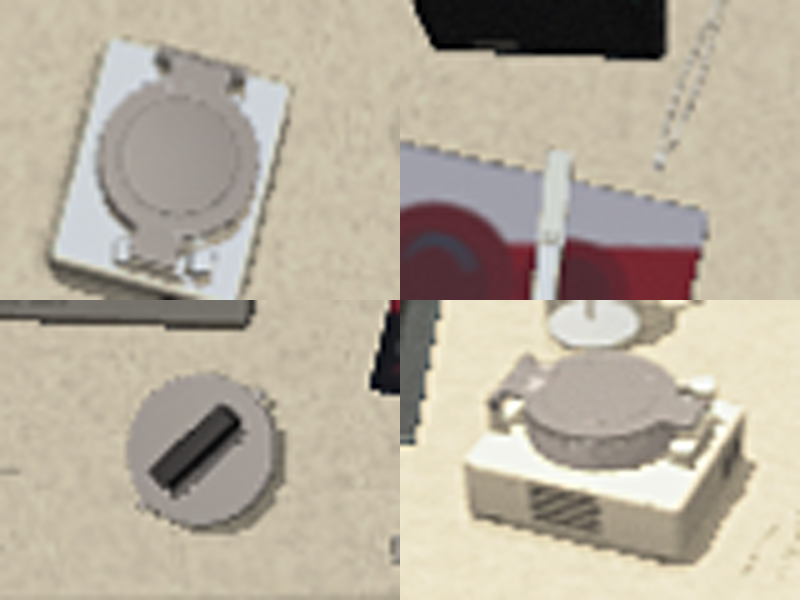

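View pics/crop1.png

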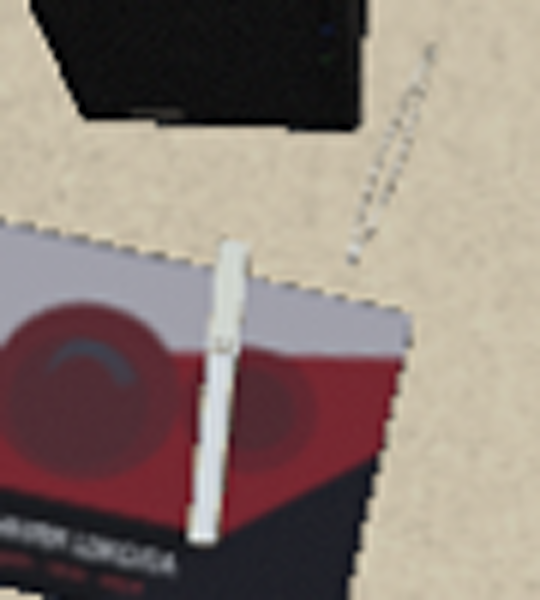

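The crops show the mill's cover with hinge at the top (crop 200,70) and pry slot at the front (crop 155,255). The spatula blade front is about px (293.8,160.3), handle/blade joint (292.5,177.5), butt (288.8,210). I'll refine these numbers and check them against the side view.

Run:
```python
from h import *
S=snap("top"); D=snap("side"); im=S["image"]; hsv=cv2.cvtColor(im,cv2.COLOR_BGR2HSV)
print("cover",im[175,380],"white",im[175,362],"desk",im[180,345],"lid",im[235,195])
for nm,uv,z in [("tip",(293.8,160.3),11),("joint",(292.5,177.5),15),("butt",(288.8,210),15)]: print(nm,onz(S,[uv],z).round(1))
# block corners z=48
C=onz(S,[(367.6,153),(402.6,162.6),(393,204.4),(355.4,197.4)],48); print(C.round(1),C.mean(0).round(1),[np.degrees(np.arctan2(*(C[a]-C[b])[1::-1])).round(1) for a,b in((0,3),(1,2),(0,1))],[np.linalg.norm(C[a]-C[b]).round(1) for a,b in((0,3),(1,2),(0,1),(3,2))])
def comp(mask,seed):
    n,l=cv2.connectedComponents(mask.astype(np.uint8),connectivity=4); return (l==l[seed[1],seed[0]]).astype(np.uint8)
def circ(P):
    A=np.c_[2*P,np.ones(len(P))];x=np.linalg.lstsq(A,(P**2).sum(1),rcond=None)[0];return x[:2],np.sqrt(x[2]+x[:2]@x[:2])
def disc(mask,seed,z,rad):
    m=cv2.morphologyEx(comp(mask,seed),cv2.MORPH_CLOSE,np.ones((7,7)));k=max(cv2.findContours(m,0,1)[0],key=len)
    P=onz(S,k.reshape(-1,2),z)[:,:2]; c=P.mean(0)
    for _ in range(8):
        d=np.linalg.norm(P-c,axis=1); c,rr=circ(P[abs(d-rad)<6])
    return c,rr,P
v=im.max(2).astype(int); 
c,rr,P=disc((v<178),(380,175),74,49); print("cover",c.round(1),rr.round(1)); d=np.linalg.norm(P-c,axis=1)
for q in P[d>55]: print((q-c).round(0),end=" ")
c,rr,P=disc((v<178),(195,235),24,47); print("\nlid",c.round(1),rr.round(1))
# predicted side pixels for check
print("side spat",pix(D,[[640,67,11],[577,75,19]]).round(1),"mill c",pix(D,[[c_ for c_ in (*C.mean(0)[:2],75)]]))
hs=cv2.cvtColor(D["image"],cv2.COLOR_BGR2HSV)
m=np.zeros((400,640),np.uint8); m[225:265,275:345]=((hs[...,2]>215)&(hs[...,1]<40))[225:265,275:345]
k=max(cv2.findContours(m,0,2)[0],key=cv2.contourArea); q=cv2.boxPoints(cv2.minAreaRect(k)); print("side handle",q.round(1).tolist(),onz(D,q,15).round(1).tolist())
```

```text
cover [149 155 162] white [219 214 209] desk [166 188 198] lid [147 152 159]
tip [[684.8  62.4  11. ]]
joint [[629.3  66.6  15. ]]
butt [[527.7  78.9  15. ]]
[[ 696.2 -166.6   48. ]
 [ 664.7 -273.6   48. ]
 [ 536.  -239.2   48. ]
 [ 559.3 -125.5   48. ]] [ 614.  -201.2   48. ] [np.float64(-16.7), np.float64(-14.9), np.float64(73.6)] [np.float64(143.0), np.float64(133.2), np.float64(111.5), np.float64(116.0)]
cover [ 613.8 -199.4] 49.6
[73.  7.] [70. 10.] [67. 10.] [64. 10.] [61. 10.] [58. 11.] [55. 11.] [-45.  35.] [-48.  35.] [-51.  35.] [-54.  35.] [-57.  38.] [-60.  38.] [-60.  35.] [-60.  32.] [-64.  29.] [-64.  26.] [-64.  23.] [-64.  20.] [-67.  17.] [-67.  14.] [-67.  11.] [-70.   9.] [-70.   6.] [-70.   3.] [-70.  -0.] [-70.  -3.] [-70.  -6.] [-70.  -9.] [-70. -12.] [-70. -15.] [-67. -15.] [-64. -16.] [-61. -16.] [-58. -16.] [-55. -16.] [ 39. -40.] [ 42. -40.] [ 45. -41.] [ 48. -41.] [ 51. -41.] [ 54. -44.] [ 57. -44.] [ 60. -44.] [ 60. -41.] [ 60. -38.] [ 60. -35.] [ 63. -32.] [ 63. -29.] [ 63. -26.] [ 63. -23.] [ 67. -20.] [ 67. -17.] [ 70. -14.] [ 70. -11.] [70. -8.] [70. -5.] [70. -2.] [73.  1.] [73.  4.] 
lid [479.9 339.3] 49.2
side spat [[296.1 247.4]
 [318.9 248.5]] mill c [[315.83924363 173.40967114]]
side handle [[275.0, 225.0], [344.0, 225.0], [344.0, 264.0], [275.0, 264.0]] [[713.1, -16.8, 15.0], [516.2, -31.8, 15.0], [507.2, 123.3, 15.0], [684.5, 137.2, 15.0]]
```

>>> move_arm(motion="1.6 2.85 0 0 0 7;3.2 5.7 0 0 0 14;4.8 8.55 0 0 0 21;6.4 11.4 0 0 0 28;8 14.25 0 0 0 35;9.6 17.1 0 0 0 42;11.2 19.95 0 0 0 49;12.8 22.8 0 0 0 56;14.4 25.65 0 0 0 63;16 28.5 0 0 0 70", fingers=6)

```text
time: 1.08
tool_pos: [389.0, -268.3, 191.5]
tcp_rot: [-90.0, -0.0, -87.3]
ft_force: [0.8, -0.3, -0.1]
finger_gap: 60.1
```

>>> move_arm(motion="1.6 2.85 0 0 0 7;3.2 5.7 0 0 0 14;4.8 8.55 0 0 0 21;6.4 11.4 0 0 0 28;8 14.25 0 0 0 35;9.6 17.1 0 0 0 42;11.2 19.95 0 0 0 49;12.8 22.8 0 0 0 56;14.4 25.65 0 0 0 63;16 28.5 0 0 0 70")

```text
time: 1.92
tool_pos: [549.1, 16.9, 191.4]
tcp_rot: [-90.0, -0.0, -17.3]
ft_force: [0.3, -0.8, -0.5]
finger_gap: 59.8
```

>>> move_arm(motion="1.5 2.9 -2 0 0 5.5;3.04 5.83 -5 0 0 11.1;3.04 5.83 -8 0 0 11.1;3.04 5.83 -10.5 0 0 11.1;3.04 5.83 -12.5 0 0 11.1;3.04 5.83 -13 0 0 11.1;3.04 5.83 -13 0 0 11.1")

```text
time: 2.5
tool_pos: [577.1, 73.5, 59.2]
tcp_rot: [-90.0, 0.2, -6.5]
ft_force: [0.2, 0.0, 0.6]
finger_gap: 59.7
```

Run:
```python
from h import *
t=snap("top");s=snap("side")
q=readout.sense();print(q["tool_pos"],q["tcp_rot"],q["joint_pos"])
c=lambda im,x,y:cv2.resize(im[y:y+120,x:x+80],(400,600),interpolation=cv2.INTER_CUBIC)
cv2.imwrite("pics/g1.png",np.hstack([c(t["image"],255,120),c(s["image"],275,160)]))
```

```text
[579.77361576  73.4273771   62.72873257] [-8.99868862e+01 -8.25775649e-02 -6.52340178e+00] [ 2.19151969e+00  1.05118776e+01  9.56913942e+01  4.69247310e-04
  7.37131171e+01 -8.12852193e+01]
```

View pics/g1.png

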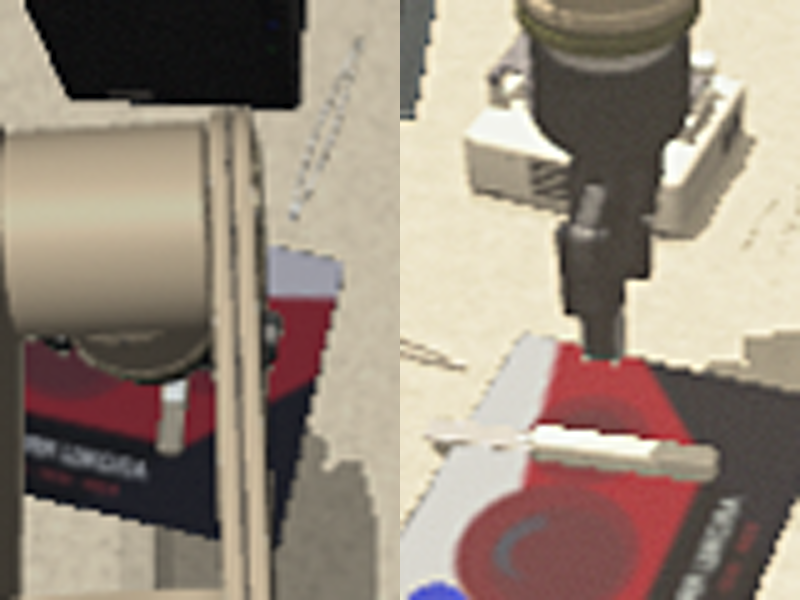

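The gripper stands over the handle, which lies in the side crop at (535-715, 425-480). I'll descend and grip.

>>> move_arm(motion="0 0 -2 0 0 0;0 0 -4 0 0 0;0 0 -5.2 0 0 0;0 0 -5.6 0 0 0;0 0 -5.6 0 0 0;0 0 -5.6 0 0 0")

```text
time: 3.1
tool_pos: [579.8, 73.5, 6.6]
tcp_rot: [-90.0, -0.1, -6.5]
ft_force: [0.5, -0.2, -0.2]
finger_gap: 59.7
```

>>> move_arm(motion="0 0 0 0 0 0;0 0 0 0 0 0;0 0 0 0 0 0;0 0 0 0 0 0;0 0 0 0 0 0;0 0 0 0 0 0", fingers=0.5, squeeze=60)

```text
time: 3.6
tool_pos: [579.0, 73.6, 5.5]
tcp_rot: [-90.0, -0.0, -6.5]
ft_force: [-0.4, 0.3, 0.3]
finger_gap: 4.8
```

Run:
```python
from h import *
t=snap("top");s=snap("side")
q=readout.sense();print(q["tool_pos"],q["finger_gap"],q["ft_force"])
c=lambda im,x,y:cv2.resize(im[y:y+90,x:x+120],(800,600),interpolation=cv2.INTER_CUBIC)
cv2.imwrite("pics/g2.png",c(s["image"],250,200))
```

```text
[578.97754818  73.54621962   5.4298932 ] 4.819124567078907 [-0.49317375 -0.1201437   0.13515211]
```

View pics/g2.png

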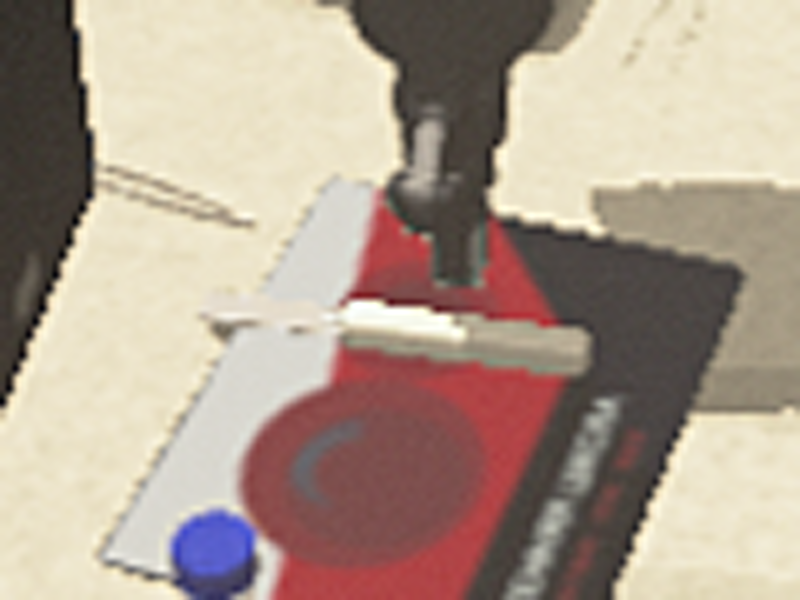

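Run:
```python
from h import *
D=snap("side")
print(pix(D,[[579.8,73.5,62.7],[579,73.5,5.5],[579,73.5,19],[579,73.5,24]]).round(1))
for uv,z in (((315,232),62.7),((319,242.7),5.5),((319,242.7),24)): print(onz(D,[uv],z).round(1))
S=snap("top"); print(pix(S,[[579,73.5,5.5],[579,73.5,200]]))
c=lambda im,x,y:cv2.resize(im[y:y+90,x:x+120],(800,600),interpolation=cv2.INTER_CUBIC)
cv2.imwrite("pics/g3.png",c(S["image"],240,140))
```

```text
[[317.6 235.8]
 [318.4 251.8]
 [318.2 248.1]
 [318.2 246.7]]
[[588.1  59.   62.7]]
[[581.   37.6   5.5]]
[[578.5  57.6  24. ]]
[[290.60493232 193.936787  ]
 [285.96037261 184.13932723]]
```

View pics/g3.png

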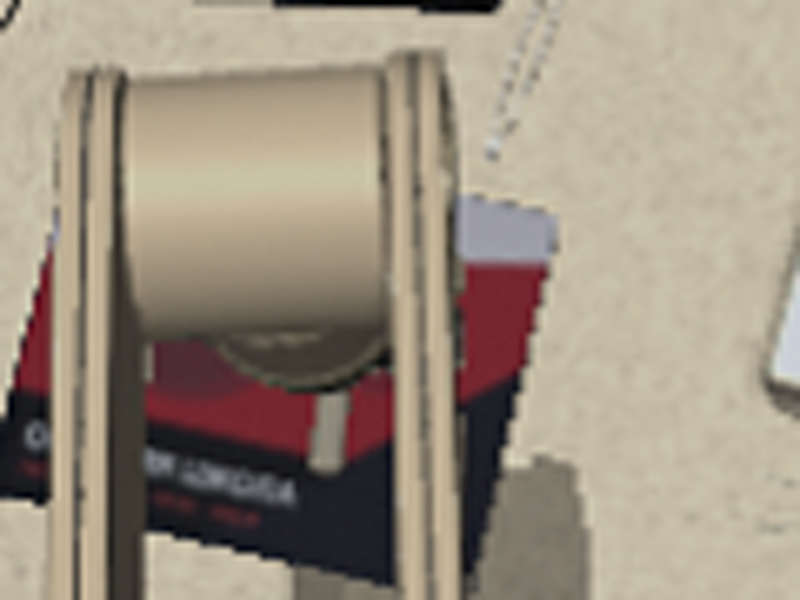

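Run:
```python
from h import *
D=snap("side"); a=cv2.imread("pics/side0.png")
print(pix(D,[[228.4,-554.2,190.5],[228.4,-554.2,203.5],[228.4,-554.2,240]]).round(1))
g=a.max(2); m=(g[40:100,415:470]<110); ys,xs=np.nonzero(m); print("lowest",ys.max()+40,[(y+40,xs[ys==y].min()+415,xs[ys==y].max()+415) for y in range(20,46,2) if (ys==y).any()])
q=readout.sense(); print(q["joint_pos"],r.grip_depth)
im=D["image"][228:262,312:326]; print(im.max(2)[:, ::2])
```

```text
[[435.4  94.6]
 [436.   91.1]
 [437.5  80.9]]
lowest 85 [(60, np.int64(428), np.int64(456)), (62, np.int64(430), np.int64(456)), (64, np.int64(431), np.int64(456)), (66, np.int64(430), np.int64(455)), (68, np.int64(430), np.int64(454)), (70, np.int64(430), np.int64(454)), (72, np.int64(430), np.int64(454)), (74, np.int64(429), np.int64(449)), (76, np.int64(444), np.int64(449)), (78, np.int64(443), np.int64(448)), (80, np.int64(443), np.int64(448)), (82, np.int64(443), np.int64(448)), (84, np.int64(443), np.int64(447))]
[ 2.20676215e+00  1.44237977e+01  9.77062096e+01  1.03483684e-04
  6.78786553e+01 -8.12840287e+01] 18.700000000000003
[[157 141 106  72  73  94 244]
 [118 120  94  76  71  77 244]
 [ 93  87  77  70  72  62 245]
 [ 82  77  71  72  73  64 229]
 [ 72  79  70  70  71  69 146]
 [ 63  69  74  72  71  75 140]
 [ 57  66  73  74  67  90 167]
 [169 134  66  71  85  97 180]
 [184 146  74  69  94  95 187]
 [180 147  70  75  91  92 187]
 [177 147  70  75  92  92 186]
 [156 134  71  71  86 116 183]
 [147 126  70  76  76 151 180]
 [144 122  64  68  85 160 179]
 [130 127 113  73  89 142 177]
 [126 127 126 125 141 149 168]
 [121 122 129 132 146 149 165]
 [108 112 123 122 136 147 157]
 [249 190 105 113 126 147 156]
 [250 251 255 168 185 158 153]
 [248 249 255 169 184 173 171]
 [251 251 252 253 173 180 179]
 [205 213 226 250 182 189 186]
 [152 164 170 197 155 162 169]
 [154 159 163 163 143 149 151]
 [137 144 148 160 144 145 144]
 [140 145 144 150 161 149 142]
 [146 146 150 163 173 174 171]
 [152 155 165 174 182 177 179]
 [162 178 178 177 179 175 176]
 [144 157 176 176 177 178 179]
 [137 140 158 176 178 177 178]
 [139 139 141 162 178 176 175]
 [138 139 139 146 175 177 177]]
```

Both pictures put the fingertips about 9 px above where the reported TCP projects, which is about 32 mm higher. The handle agrees in both views, so the jaws shut above it and nothing moved. I'll open, go lower in steps and watch the force.

>>> move_arm(motion="0 0 0 0 0 0;0 0 0 0 0 0;0 0 0 0 0 0;0 0 -0.7 0 0 0;0 0 -1.3 0 0 0;0 0 -1.8 0 0 0;0 0 -1.8 0 0 0;0 0 -1.8 0 0 0", fingers=4)

```text
time: 4.52
tool_pos: [578.2, 73.5, -13.6]
tcp_rot: [-90.0, 0.1, -6.5]
ft_force: [0.2, -1.3, -0.3]
finger_gap: 40.0
```

Run:
```python
from h import *
s=snap("side");q=readout.sense();print(q["tool_pos"],q["finger_gap"],q["ft_force"])
cv2.imwrite("pics/g4.png",cv2.resize(s["image"][205:280,270:370],(800,600),interpolation=cv2.INTER_CUBIC))
```

```text
[578.61739082  73.5390594  -13.04196878] 40.21043811630425 [-0.88525241 -0.39671051 -1.04142836]
```

View pics/g4.png

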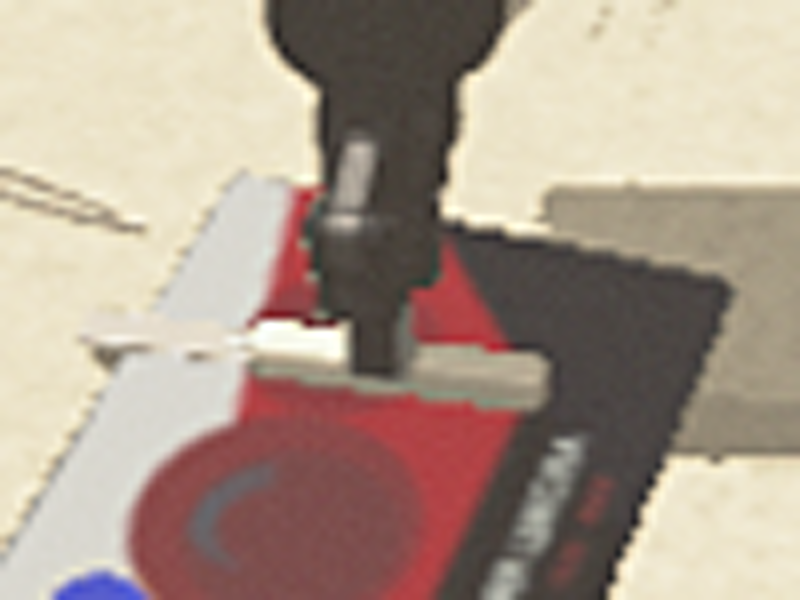

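The reported TCP is now 13 mm below the desk with no contact, so the tool's true tip is about 30 mm higher than reported. The near fingertip at crop (372,375) is level with the handle's top. I'll go 1 cm lower and grip.

>>> move_arm(motion="0 0 -0.5 0 0 0;0 0 -1 0 0 0;0 0 -1 0 0 0;0 0 -1 0 0 0")

```text
time: 4.9
tool_pos: [578.4, 73.5, -23.2]
tcp_rot: [-90.0, 0.1, -6.5]
ft_force: [0.4, 0.7, 0.4]
finger_gap: 40.3
```

>>> move_arm(motion="0 0 0 0 0 0;0 0 0 0 0 0;0 0 0 0 0 0;0 0 0 0 0 0;0 0 0 0 0 0;0 0 0 0 0 0", fingers=0.5, squeeze=60)

```text
time: 5.4
tool_pos: [579.3, 73.7, -22.2]
tcp_rot: [-90.0, -0.0, -6.5]
ft_force: [-0.7, 0.5, 4.7]
finger_gap: 10.3
```

>>> move_arm(motion="0 0 0 0 0 0;0 0 0 0 0 0;0 0 0 0 0 0")

```text
time: 5.65
tool_pos: [579.3, 73.7, -22.2]
tcp_rot: [-90.0, -0.0, -6.5]
ft_force: [-1.1, 0.5, 6.1]
finger_gap: 10.0
```

Run:
```python
from h import *
s=snap("side");q=readout.sense();print(q["tool_pos"],q["finger_gap"],q["ft_force"],q["wrist_torque"])
cv2.imwrite("pics/g5.png",cv2.resize(s["image"][205:280,270:370],(800,600),interpolation=cv2.INTER_CUBIC))
```

```text
[579.27932956  73.67903965 -22.24200914] 10.161318559582805 [-1.5145017   2.16052888  5.33754102] [0.26606321 0.20881    0.00898736]
```

View pics/g5.png

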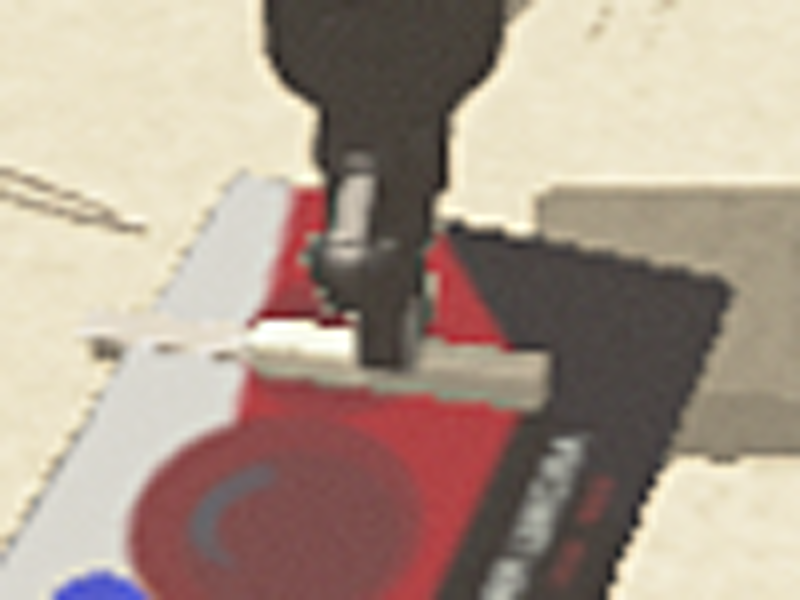

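The fingers hold only the handle's upper edge (tip at crop 385,365, handle bottom at about 395). I'll reopen, go 8 mm lower and regrip.

>>> move_arm(motion="0 0 0 0 0 0;0 0 0 0 0 0;0 0 -0.4 0 0 0;0 0 -0.8 0 0 0;0 0 -0.8 0 0 0;0 0 -0.8 0 0 0", fingers=3)

```text
time: 6.2
tool_pos: [578.2, 73.4, -31.5]
tcp_rot: [-90.0, 0.1, -6.5]
ft_force: [-0.4, -0.1, -0.3]
finger_gap: 29.9
```

>>> move_arm(motion="0 0 0 0 0 0;0 0 0 0 0 0;0 0 0 0 0 0;0 0 0 0 0 0;0 0 0 0 0 0;0 0 0 0 0 0;0 0 0 0 0 0", fingers=0.5)

```text
time: 6.78
tool_pos: [579.1, 73.6, -30.5]
tcp_rot: [-90.0, -0.0, -6.5]
ft_force: [0.4, 0.1, 1.1]
finger_gap: 12.2
```

>>> move_arm(motion="0 0 0 0 0 0;0 0 0 0 0 0;0 0 -0.2 0 0 0;0 0 -0.4 0 0 0;0 0 -0.4 0 0 0", fingers=2.5)

```text
time: 7.2
tool_pos: [578.5, 73.5, -35.3]
tcp_rot: [-90.0, 0.1, -6.5]
ft_force: [-0.2, -0.8, -0.2]
finger_gap: 25.1
```

>>> move_arm(motion="0 0 0 0 0 0;0 0 0 0 0 0;0 0 0 0 0 0;0 0 0 0 0 0;0 0 0 0 0 0;0 0 0 0 0 0;0 0 0 0 0 0", fingers=0.5)

```text
time: 7.78
tool_pos: [578.9, 73.5, -34.7]
tcp_rot: [-90.0, 0.0, -6.5]
ft_force: [1.5, 0.3, -0.5]
finger_gap: 12.2
```

The gap is steady at 12.2 at two heights, so the grip is on the handle's flat sides. I'll lift and carry it to a stand-off in front of the slot.

>>> move_arm(motion="0 0 2 0 0 0;0 0 5 0 0 0;0 0 8 0 0 0;-2 -3 9 0 0 -1.5;-5 -7.4 9 0 0 -3;-8 -11.8 9 0 0 -5;-11 -16.2 9 0 0 -7;-13.5 -20 8 0 0 -8.5;-15.2 -22.6 7 0 0 -9.5;-15.2 -22.6 7 0 0 -9.5")

```text
time: 8.62
tool_pos: [425.1, -154.5, 35.1]
tcp_rot: [-90.0, -0.0, -16.1]
ft_force: [0.4, 1.1, -1.0]
finger_gap: 12.4
```

>>> move_arm(motion="0 0 -0.7 0 0 0;0 0 -1.5 0 0 0;0 0 -1.5 0 0 0;0 0 -1.5 0 0 0")

```text
time: 8.95
tool_pos: [427.0, -151.5, 19.9]
tcp_rot: [-90.0, 0.1, -16.0]
ft_force: [-0.5, -0.5, -1.5]
finger_gap: 12.3
```

Run:
```python
from h import *
s=snap("side");t=snap("top");q=readout.sense();print(q["tool_pos"],q["tcp_rot"],q["finger_gap"],q["ft_force"])
p=q["tool_pos"]; x=np.array([.961,-.276,0]); tip=p+106.4*x; tip[2]=p[2]+45.7
print(tip,"side",pix(s,[tip,[549.6,-181.5,66]]),"top",pix(t,[tip,[549.6,-181.5,66]]))
c=lambda im,x,y:cv2.resize(im[y:y+75,x:x+50],(400,600),interpolation=cv2.INTER_CUBIC)
cv2.imwrite("pics/g6.png",np.hstack([c(s["image"],310,150),c(t["image"],352,165)]))
```

```text
[ 427.76338595 -151.63845049   20.69384592] [-8.99926853e+01 -1.75901831e-02 -1.59092540e+01] 12.307543828179613 [ 0.39439341 -0.30677822 -0.74484882]
[ 530.01378595 -181.00485049   66.39384592] side [[342.50519773 180.5048428 ]
 [336.12574985 180.25698051]] top [[374.56345842 205.99593633]
 [374.52229183 199.51006631]]
```

View pics/g6.png

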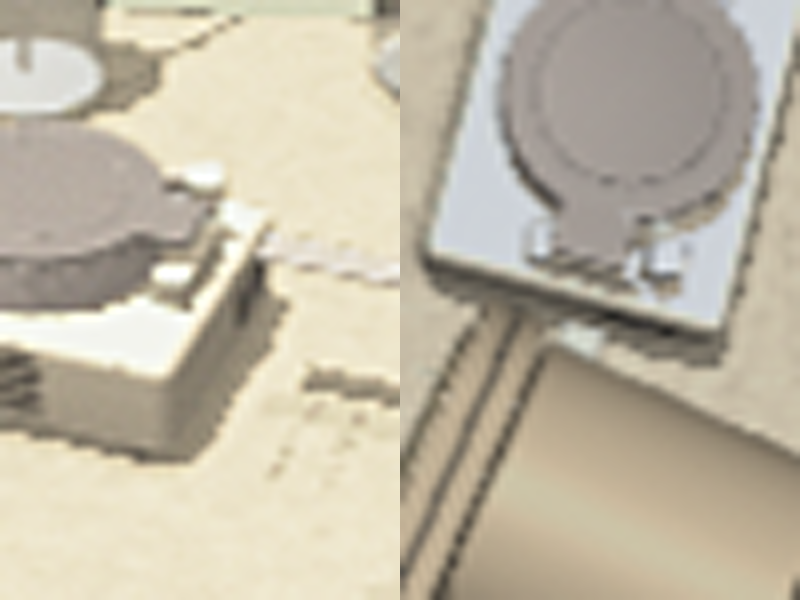

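Side crop: blade tip at px (343.5,180.9), predicted (342.5,180.5). Top crop: tip at (374.5,206.5), predicted (374.6,206.0), so position and height agree. Laterally I'm about 5 mm off, so I'll check against the tongue.

Run:
```python
from h import *
t=snap("top"); A=np.array([614,-200]); x=np.array([.961,-.276]);y=np.array([.276,.961])
for n,uv,z in(("posts mid",(377.3,196.5),72),("post L",(369.5,195),74),("post R",(385.1,198),74),("tip",(374.5,206.3),66),("block FL",(355.4,197.4),48),("block FR",(392,206),48),("hinge mid",(385,158.8),75)):
    p=onz(t,[uv],z)[0,:2]-A; print(n,(p@x).round(1),(p@y).round(1))
```

```text
posts mid -57.0 -5.4
post L -59.0 18.4
post R -55.6 -28.9
tip -86.8 -5.0
block FL -73.2 56.4
block FR -69.7 -57.5
hinge mid 59.8 0.4
```

>>> move_arm(motion="0.05 0.2 0 0 0 0.5;0.05 0.2 0 0 0 1;0.8 0 0 0 0 1;1.5 -0.2 0 0 0 1;2.2 -0.4 0 0 0 1;2.8 -0.6 0 0 0 1;3.3 -0.75 0 0 0 1;3.3 -0.75 0 0 0 1;3.3 -0.75 0 0 0 1")

```text
time: 9.85
tool_pos: [460.1, -160.1, 20.2]
tcp_rot: [-90.0, 0.0, -15.0]
ft_force: [0.4, -0.2, -0.5]
finger_gap: 12.6
```

Run:
```python
from h import *
q=readout.sense();print(q["tool_pos"],q["tcp_rot"],q["finger_gap"],q["ft_force"],q["wrist_torque"])
```

```text
[ 460.09682363 -160.06697261   20.21964075] [-8.99973941e+01  2.87621472e-02 -1.50130612e+01] 12.617919271897742 [ 0.42204575 -0.1567469  -0.47796132] [ 0.03155266 -0.00458023 -0.01119613]
```

Blade in the slot, no contact. Now the arc about the hinge, 5 degrees per row.

>>> move_arm(motion="0.09 -0.02 1.18 0 0 0;0.31 -0.08 2.13 0 0 0;0.6 -0.16 3.05 0 0 0;0.98 -0.26 3.93 0 0 0;1.41 -0.38 4.76 0 0 0;1.91 -0.51 5.55 0 0 0;2.48 -0.67 6.28 0 0 0;3.1 -0.83 6.95 0 0 0;3.1 -0.83 6.95 0 0 0;3.1 -0.83 6.95 0 0 0")

```text
time: 10.68
tool_pos: [491.7, -168.5, 90.3]
tcp_rot: [-90.0, -0.0, -15.0]
ft_force: [-0.6, -0.7, -1.2]
finger_gap: 12.2
```

Run:
```python
from h import *
s=snap("side","s7.png");q=readout.sense();print(q["tool_pos"],q["finger_gap"],q["ft_force"],q["wrist_torque"])
A=np.array([614,-200,0]);x=np.array([.964,-.267,0]);y=np.array([.267,.964,0]);z=np.array([0,0,1])
im=s["image"]; s0=cv2.imread("pics/side0.png")
for th in (0,20,30,40,50):
    a=np.radians(th); o=[]
    for rr in (50,80,100,120):
        P=A+61*x+70*z+rr*(-np.cos(a)*x+np.sin(a)*z)+5*(np.sin(a)*x+np.cos(a)*z)+8*y
        u,v=pix(s,[P])[0].round().astype(int); o.append((u,v,im[v,u].tolist(),s0[v,u].tolist()))
    print(th,o)
cv2.imwrite("pics/g7.png",cv2.resize(im[110:210,260:400],(800,571),interpolation=cv2.INTER_CUBIC))
```

```text
[ 490.93469267 -168.21910998   89.57509283] 12.94410309821164 [ 0.05295467  0.13836556 -1.45068636] [-0.00719802  0.06088427  0.00369743]
0 [(np.int64(312), np.int64(174), [96, 103, 109], [162, 172, 183]), (np.int64(321), np.int64(176), [98, 104, 111], [164, 174, 185]), (np.int64(327), np.int64(177), [139, 149, 159], [166, 177, 185]), (np.int64(333), np.int64(179), [241, 249, 246], [148, 157, 165])]
20 [(np.int64(310), np.int64(169), [134, 142, 151], [161, 171, 180]), (np.int64(318), np.int64(168), [129, 135, 143], [162, 171, 182]), (np.int64(324), np.int64(168), [184, 210, 220], [162, 171, 182]), (np.int64(330), np.int64(167), [201, 227, 236], [202, 228, 237])]
30 [(np.int64(308), np.int64(167), [131, 139, 147], [166, 171, 183]), (np.int64(316), np.int64(164), [143, 154, 159], [144, 156, 161]), (np.int64(322), np.int64(163), [101, 120, 128], [103, 121, 129]), (np.int64(327), np.int64(161), [112, 133, 142], [126, 147, 156])]
40 [(np.int64(307), np.int64(165), [145, 154, 161], [181, 218, 228]), (np.int64(313), np.int64(161), [133, 142, 150], [216, 222, 222]), (np.int64(318), np.int64(158), [144, 154, 163], [215, 218, 218]), (np.int64(323), np.int64(155), [150, 157, 168], [139, 163, 174])]
50 [(np.int64(305), np.int64(163), [137, 143, 153], [177, 210, 223]), (np.int64(310), np.int64(158), [170, 179, 185], [221, 226, 225]), (np.int64(314), np.int64(154), [158, 173, 180], [150, 167, 174]), (np.int64(318), np.int64(150), [133, 151, 160], [135, 152, 159])]
```

View pics/g7.png

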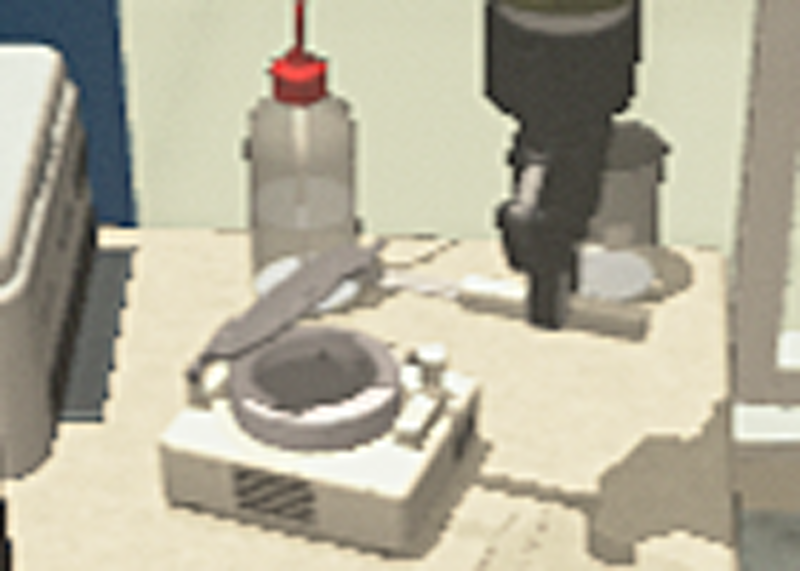

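The cover rides on the blade at about 40 degrees (cover edge at crop (290,300)) and the blade tip is under its front. Continuing past upright.

>>> move_arm(motion="0.63 -0.17 0.64 0 0 0;1.31 -0.35 1.22 0 0 0;2.03 -0.54 1.73 0 0 0;2.79 -0.75 2.17 0 0 0;3.58 -0.96 2.54 0 0 0;4.4 -1.18 2.83 0 0 0;5.23 -1.4 3.05 0 0 0;6.08 -1.63 3.2 0 0 0;6.92 -1.85 3.26 0 0 0;7.77 -2.08 3.25 0 0 0")

```text
time: 11.57
tool_pos: [570.0, -189.4, 123.2]
tcp_rot: [-90.0, -0.1, -15.0]
ft_force: [-0.2, 0.1, -0.4]
finger_gap: 12.3
```

>>> move_arm(motion="0.84 -0.23 0 0 0 0;1.68 -0.45 -0.1 0 0 0;2.5 -0.67 -0.3 0 0 0;3.3 -0.89 -0.6 0 0 0;4.1 -1.1 -0.9 0 0 0;4.1 -1.1 -0.9 0 0 0;3 -0.8 -0.5 0 0 0;0 0 0.5 0 0 0;-3 0.8 1 0 0 0;-6 1.6 1 0 0 0")

```text
time: 12.4
tool_pos: [508.2, -173.0, 133.3]
tcp_rot: [-90.0, -0.1, -15.0]
ft_force: [0.5, 0.3, -0.0]
finger_gap: 12.6
```

Run:
```python
from h import *
s=snap("side","s8.png");q=readout.sense();print(q["tool_pos"],q["tcp_rot"],q["finger_gap"],q["ft_force"])
A=np.array([614,-200,0]);x=np.array([.964,-.267,0]);y=np.array([.267,.964,0]);z=np.array([0,0,1])
im=s["image"]; s0=cv2.imread("pics/side0.png")
for th in (0,40,60,90,120,149):
    a=np.radians(th); o=[]
    for rr in (40,60,80,105):
        P=A+61*x+70*z+rr*(-np.cos(a)*x+np.sin(a)*z)
        u,v=pix(s,[P])[0].round().astype(int); o.append((u.item(),v.item(),im[v,u].tolist(),s0[v,u].tolist()))
    print(th,o)
```

```text
[ 501.60779271 -170.54793203  130.45687805] [-89.96576292   0.39317173 -14.98349354] 12.47571171523414 [ 2.08499459 -1.19563668 -2.48594557]
0 [(310, 174, [118, 126, 133], [164, 173, 183]), (316, 175, [161, 170, 179], [161, 174, 180]), (322, 176, [160, 169, 180], [163, 174, 185]), (329, 178, [157, 166, 178], [166, 176, 186])]
40 [(306, 166, [186, 217, 226], [191, 222, 230]), (311, 164, [149, 169, 178], [156, 175, 185]), (315, 161, [213, 219, 218], [214, 220, 220]), (321, 157, [181, 192, 195], [184, 197, 198])]
60 [(303, 163, [195, 222, 232], [194, 224, 233]), (306, 159, [220, 224, 223], [220, 225, 225]), (309, 154, [130, 149, 158], [129, 149, 156]), (312, 149, [164, 176, 181], [165, 176, 183])]
90 [(297, 160, [198, 224, 233], [203, 227, 236]), (297, 155, [196, 225, 233], [199, 226, 234]), (296, 149, [182, 209, 207], [183, 212, 210]), (296, 142, [189, 217, 216], [191, 218, 218])]
120 [(291, 161, [145, 153, 163], [203, 229, 236]), (288, 155, [140, 150, 157], [201, 227, 235]), (285, 150, [169, 195, 205], [199, 226, 236]), (280, 143, [93, 76, 58], [95, 79, 60])]
149 [(287, 164, [143, 152, 161], [194, 223, 231]), (282, 160, [139, 149, 157], [175, 208, 220]), (277, 156, [144, 153, 163], [98, 103, 101]), (270, 152, [142, 150, 159], [81, 89, 92])]
```

The cover lies along the 149 degree line, fully open. I'll return the spatula to its place on the mat.

>>> move_arm(motion="0.5 2.4 0 0 0 1;1.5 5.5 0 0 0 2;2.5 8.7 -1 0 0 3;3.5 12 -2 0 0 4;4.5 15.2 -4 0 0 5;5.5 18.5 -6 0 0 6.5;6.5 21.7 -8 0 0 8;7.03 24 -10 0 0 8.5;7.03 24.66 -12 0 0 8.5;7.03 24.66 -14 0 0 8.5")

```text
time: 13.28
tool_pos: [578.9, 76.1, -8.7]
tcp_rot: [-90.0, 0.0, -6.3]
ft_force: [0.3, 0.4, -1.1]
finger_gap: 12.5
```

>>> move_arm(motion="0 0 -0.8 0 0 0;0 0 -1.5 0 0 0;0 0 -2.1 0 0 0;0 0 -2.5 0 0 0;0 0 -2.65 0 0 0;0 0 -2.65 0 0 0;0 0 -2.65 0 0 0")

```text
time: 13.87
tool_pos: [579.7, 73.3, -33.3]
tcp_rot: [-90.0, -0.1, -6.5]
ft_force: [0.9, 0.3, 0.1]
finger_gap: 12.7
```

Run:
```python
from h import *
q=readout.sense();print(q["tool_pos"],q["tcp_rot"],q["finger_gap"],q["ft_force"],q["wrist_torque"])
s=snap("side","s9.png")
```

```text
[579.66021384  73.2869458  -33.28477713] [-8.99887265e+01 -6.98361043e-02 -6.53660770e+00] 12.662261836022747 [0.90195455 0.32065069 0.09828327] [0.0346539  0.02544112 0.03565349]
```

>>> move_arm(motion="0 0 -0.1 0 0 0;0 0 -0.1 0 0 0;0 0 -0.1 0 0 0")

```text
time: 14.17
tool_pos: [579.3, 73.5, -34.8]
tcp_rot: [-90.0, -0.0, -6.5]
ft_force: [0.3, 0.6, -0.3]
finger_gap: 12.7
```

>>> move_arm(motion="0 0 0 0 0 0;0 0 0 0 0 0;0 0 0 0 0 0;0 0 0.5 0 0 0;0 0 3 0 0 0;0 0 6 0 0 0;0 0 10 0 0 0;0 0 14 0 0 0;0 0 16 0 0 0", fingers=5)

```text
time: 14.92
tool_pos: [581.5, 73.7, 131.3]
tcp_rot: [-89.9, -0.4, -6.5]
ft_force: [1.3, -0.1, 0.3]
finger_gap: 49.9
```

```bash
cat > m.py <<'E'
from h import *
S=snap("top","t10.png"); D=snap("side","s10.png"); q=readout.sense();print(q["tool_pos"],q["ft_force"])
t0=cv2.imread("pics/top0.png");im=S["image"]
def up(a,x,y,w,h,k=8): return cv2.resize(a[y:y+h,x:x+w],None,fx=k,fy=k,interpolation=cv2.INTER_CUBIC),lambda p:(np.array(p,float)+.5)/k-.5+[x,y]
# bar, both views
for s,n,box,z in((S,"top",(186,208,38,38),49),(D,"side",(328,315,45,42),49)):
    a,f=up(s["image"],*box); g=a.max(2); k=max(cv2.findContours((g<95).astype(np.uint8),0,1)[0],key=cv2.contourArea)
    b=cv2.boxPoints(cv2.minAreaRect(k)); P=onz(s,f(b),z); e=np.diff(np.r_[P,P[:1]],axis=0); print(n,"bar",P.mean(0).round(1),np.linalg.norm(e,axis=1).round(1),np.degrees(np.arctan2(e[:,1],e[:,0])).round(1))
def circ(P):
    A=np.c_[2*P,np.ones(len(P))];x=np.linalg.lstsq(A,(P**2).sum(1),rcond=None)[0];return x[:2],np.sqrt(x[2]+x[:2]@x[:2])
# radial edge search: strongest gradient near expected radius
def ring(s,c,z,rad,tol,zero=None):
    g=cv2.GaussianBlur(s["image"],(0,0),.7).astype(np.float32); c=np.array(c,float)
    for _ in range(3):
        P=[]
        for a in np.radians(np.arange(0,360,5)):
            rr=np.arange(rad-tol,rad+tol,.5); W=np.c_[c[0]+rr*np.cos(a),c[1]+rr*np.sin(a),np.full(len(rr),z)]
            uv=pix(s,W).astype(np.float32); v=cv2.remap(g,uv[:,:1],uv[:,1:],1)[:,0]
            d=np.linalg.norm(np.gradient(v,axis=0),axis=1); i=d[2:-2].argmax()+2; P.append((*W[i,:2],d[i]))
        P=np.array(P); k=P[:,2]>np.percentile(P[:,2],40); Q=P[k,:2]
        for _ in range(4):
            c,rr=circ(Q); e=abs(np.linalg.norm(Q-c,axis=1)-rr); Q=Q[e<max(2,np.median(e)*2.5)]
    return c.round(1),rr.round(1),len(Q)
print("lid top",ring(S,(481,339),25,47,7),"side",ring(D,(481,339),25,47,7))
for n,s in(("top",S),("side",D)): print(n,"collar",ring(s,(614,-200),70,48,6),"bore",ring(s,(614,-200),70,34.5,6))
cv2.imwrite("pics/g10.png",np.hstack([up(im,345,145,66,66,6)[0],up(D["image"],265,140,66,66,6)[0]]))
E
python3 m.py
```

```text
[582.9133381   73.76013078 131.69874452] [-0.5223768   0.84169596  0.33613215]
top bar [480.4 337.9  49. ] [63.9 25.1 63.8 25.1] [ -49.5 -138.5  130.5   41.9]
side bar [481.9 351.3  49. ] [25.  71.3 23.7 70. ] [-125.4  132.8   52.   -46.2]
lid top (array([481. , 339.1]), np.float64(50.6), 35) side (array([482.9, 342.3]), np.float64(46.1), 29)
top collar (array([ 617.8, -206. ]), np.float64(49.6), 32) bore (array([ 618.8, -200.4]), np.float64(34.3), 42)
side collar (array([ 617.4, -205.2]), np.float64(47.8), 34) bore (array([ 618.1, -204.8]), np.float64(35.1), 38)
```

View pics/g10.png

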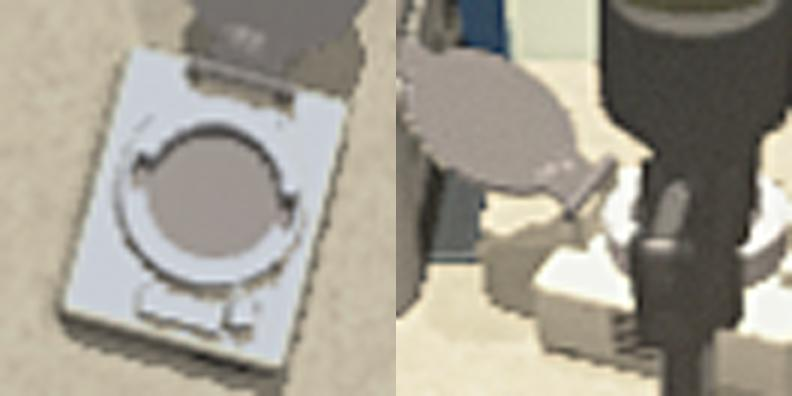

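Top crop: the socket rim runs about (147..288, 122..258), with entry gaps at (143,163) and (290,205). That gives a socket centre near px (380.9,175.7) and yaw about -16. The side half is blocked by the arm, but the saved s8 picture shows the open socket, so I'll use that.

```bash
cat >> m.py <<'E'
print("----")
def two(s,c,z,r0,r1,sign):
    # per-angle first edge of brightness drop going inward from the bright rim
    g=cv2.GaussianBlur(s["image"],(0,0),.6).astype(np.float32).mean(2); c=np.array(c,float);out=[]
    for it in range(4):
        P=[]
        for a in np.radians(np.arange(0,360,6)):
            rr=np.arange(r0,r1,.5); W=np.c_[c[0]+rr*np.cos(a),c[1]+rr*np.sin(a),np.full(len(rr),z)]
            uv=pix(s,W).astype(np.float32); v=cv2.remap(g,uv[:,:1],uv[:,1:],1).ravel(); d=sign*np.gradient(v); i=d.argmax()
            if d[i]>2 and 0<i<len(rr)-1: P.append(W[i,:2])
        Q=np.array(P)
        for _ in range(5):
            cc,R=circ(Q); e=abs(np.linalg.norm(Q-cc,axis=1)-R); Q=Q[e<max(1.5,np.median(e)*2.5)]
        c=cc
    return cc.round(1),R.round(1),len(P),len(Q)
print("gap/rim px",onz(S,[(380.9,175.7),(380.5,175.2)],70).round(1))
E8=dict(D); E8["image"]=cv2.imread("pics/s8.png")
for n,s in(("top",S),("side8",E8)):
    print(n,"bore",two(s,(616,-202),70,29,40,1),two(s,(613,-199),70,29,40,1),"collar",two(s,(616,-202),70,43,53,-1),"collar@side",ring(s,(615,-201),70,48,5))
g=E8["image"].mean(2).astype(int)[160:190,293:340:1]
for row in g[::2]: print(*row[::2])
E
python3 m.py | sed -n '/----/,$p'
```

```text
----
gap/rim px [[ 620.9 -202.5   70. ]
 [ 622.5 -201.4   70. ]]
top bore (array([ 618.8, -200.4]), np.float64(34.1), 52, 49) (array([ 618.9, -200.3]), np.float64(34.2), 52, 50) collar (array([ 620.2, -200.3]), np.float64(47.5), 35, 30) collar@side (array([ 617.5, -206. ]), np.float64(49.3), 35)
side8 bore (array([ 618., -203.]), np.float64(33.6), 54, 51) (array([ 617.8, -202.4]), np.float64(33.5), 55, 43) collar (array([ 618.2, -202.4]), np.float64(48.8), 42, 42) collar@side (array([ 617.1, -202.9]), np.float64(49.4), 40)
149 216 218 220 222 213 217 220 220 220 220 217 215 216 226 123 134 142 135 227 220 221 218 219
144 208 216 212 220 218 173 221 223 220 219 218 220 210 148 136 146 186 217 221 220 219 223 220
157 202 222 222 219 220 209 158 149 165 171 159 135 117 166 208 211 221 219 220 215 219 221 220
163 148 219 177 163 220 217 208 205 206 202 206 218 211 212 220 222 221 221 222 216 216 218 217
163 150 154 147 128 247 236 242 246 253 251 246 177 186 197 242 221 218 219 219 221 219 218 218
153 150 160 106 131 246 246 244 157 122 122 123 138 141 141 231 246 228 192 227 233 236 229
[... 159 characters left out ...]
 118 166 164 248 179 130 142 219
87 132 158 198 244 229 85 138 177 172 171 167 170 169 174 171 187 248 238 248 184 128 198 245
157 123 156 166 241 244 228 164 170 169 171 172 170 166 164 185 239 244 167 194 236 249 166 238
137 122 219 237 148 247 246 233 166 168 162 159 169 207 240 241 247 157 97 210 243 249 117 180
245 243 242 246 124 141 199 242 237 197 238 248 248 252 243 196 125 115 103 246 244 156 153 171
240 241 240 243 205 141 142 139 145 165 177 169 159 124 121 123 122 111 223 251 223 113 250 141
241 240 240 240 243 210 134 144 143 142 140 136 130 130 128 119 118 214 172 142 114 233 214 106
235 244 243 241 241 244 244 211 149 128 129 122 118 123 113 243 246 244 236 206 124 233 125 92
```

The four estimates give the socket axis at (618.6,-201.5). The lid is at (481.5,339.5), with its along-bar coordinate consistent to 1.5 mm in both views. Going to the lid.

>>> move_arm(motion="-1.2 3.3 0 0 0 -5;-2.4 6.6 0 0 0 -10;-3.6 9.9 0 0 0 -15;-4.8 13.2 0 0 0 -20;-6 16.5 0 0 0 -25;-7.3 19.8 0 0 0 -30;-8.5 23.2 -1 0 0 -35;-9.75 26.6 -3 0 0 -40.5;-9.75 26.6 -6 0 0 -40.5;-9.75 26.6 -8 0 0 -40.5")

```text
time: 15.95
tool_pos: [478.0, 340.5, 40.4]
tcp_rot: [-90.3, 0.1, -46.8]
ft_force: [-0.4, -0.6, -0.6]
finger_gap: 50.2
```

>>> move_arm(motion="0 0 -1 0 0 0;0 0 -2.3 0 0 0;0 0 -3.6 0 0 0;0 0 -4.6 0 0 0;0 0 -5.2 0 0 0;0 0 -5.3 0 0 0;0 0 -5.3 0 0 0")

```text
time: 16.53
tool_pos: [481.7, 339.3, -8.1]
tcp_rot: [-90.0, 0.0, -47.0]
ft_force: [-0.5, 0.4, 0.8]
finger_gap: 49.9
```

>>> move_arm(motion="0 0 0 0 0 0;0 0 0 0 0 0;0 0 0 0 0 0;0 0 0 0 0 0;0 0 0 0 0 0;0 0 0 0 0 0;0 0 0 0 0 0", fingers=0.8, squeeze=60)

```text
time: 17.12
tool_pos: [482.5, 340.1, -6.9]
tcp_rot: [-89.9, -0.0, -47.0]
ft_force: [0.3, 1.0, 7.0]
finger_gap: 14.7
```

>>> move_arm(motion="0 0 1.5 0 0 0;0 0 4.5 0 0 0;0 0 8 0 0 0;0 0 11 0 0 0;0.85 -3.4 11 0 0 -3;1.7 -6.8 11 0 0 -7;2.55 -10.2 11 0 0 -11;3.4 -13.6 11 0 0 -15;4.25 -17 11 0 0 -19;5.1 -20.4 11 0 0 -23")

```text
time: 17.95
tool_pos: [532.0, 134.0, 101.4]
tcp_rot: [-90.1, 0.0, -70.2]
ft_force: [0.0, 0.3, -1.6]
finger_gap: 14.5
```

>>> move_arm(motion="0.85 -3.4 0 0 0 -4;1.7 -6.8 0 0 0 -8;2.55 -10.2 0 0 0 -12;3.4 -13.6 0 0 0 -16;4.25 -17 0 0 0 -20;5.1 -20.4 0 0 0 -24;6 -23.8 0 0 0 -28;6.9 -27.2 0 0 0 -32;7.8 -30.5 0 0 0 -36;8.61 -33.7 0 0 0 -36")

```text
time: 18.78
tool_pos: [618.2, -203.1, 101.1]
tcp_rot: [-90.1, 0.0, -106.3]
ft_force: [0.8, 1.0, -2.5]
finger_gap: 14.1
```

>>> move_arm(motion="0 0 -0.7 0 0 0;0 0 -1.7 0 0 0;0 0 -2.7 0 0 0;0 0 -2.7 0 0 0;0 0 -2.7 0 0 0")

```text
time: 19.2
tool_pos: [617.1, -199.5, 72.9]
tcp_rot: [-90.2, 0.0, -105.9]
ft_force: [0.1, -0.9, -0.8]
finger_gap: 14.7
```

```bash
cat > l.py <<'E'
from h import *
q=readout.sense();print(q["tool_pos"],q["tcp_rot"],q["finger_gap"],q["ft_force"],q["wrist_torque"],q["joint_pos"].round(1))
D=snap("side","sl.png"); p=q["tool_pos"]
def circ(P):
    A=np.c_[2*P,np.ones(len(P))];x=np.linalg.lstsq(A,(P**2).sum(1),rcond=None)[0];return x[:2],np.sqrt(x[2]+x[:2]@x[:2])
def arc(s,c,z,r0,r1,sign,a0,a1):
    g=cv2.GaussianBlur(s["image"],(0,0),.6).astype(np.float32).mean(2); c=np.array(c,float)
    for _ in range(4):
        P=[]
        for a in np.radians(np.arange(a0,a1,4)):
            rr=np.arange(r0,r1,.5); W=np.c_[c[0]+rr*np.cos(a),c[1]+rr*np.sin(a),np.full(len(rr),z)]
            uv=pix(s,W).astype(np.float32); v=cv2.remap(g,uv[:,:1],uv[:,1:],1).ravel(); d=sign*np.gradient(v); i=d.argmax()
            if d[i]>1.5 and 0<i<len(rr)-1: P.append(W[i,:2])
        Q=np.array(P)
        for _ in range(5):
            cc,R=circ(Q); e=abs(np.linalg.norm(Q-cc,axis=1)-R); Q=Q[e<max(1.5,np.median(e)*2.5)]
        c=cc
    return cc.round(1),R.round(1),len(P),len(Q)
zt=p[2]+8+25
for sg in(1,-1): print("flange",sg,arc(D,p[:2],zt,42,53,sg,0,360),arc(D,p[:2],zt,42,53,sg,0,180))
E
python3 l.py
```

```text
[ 617.14818404 -199.54226298   72.93166907] [-9.02115184e+01  3.54432925e-02 -1.05921071e+02] 14.66916601333546 [ 0.10186316 -0.92232815 -0.82747709] [0.03614045 0.02285481 0.04268202] [-22.5  19.6  83.8   0.   76.8  -6.5]
flange 1 (array([ 616.1, -191.8]), np.float64(48.4), 59, 57) (array([ 616. , -188.9]), np.float64(47.8), 28, 26)
flange -1 (array([ 616.3, -195. ]), np.float64(43.5), 27, 20) (array([ 616.5, -196.1]), np.float64(44.5), 28, 23)
```

>>> move_arm(motion="0 0 0 0 0 0;0 0 0 0 0 0;0 0 0 0 0 0")

```text
time: 19.5
tool_pos: [619.1, -201.2, 75.7]
tcp_rot: [-89.9, -0.0, -106.0]
ft_force: [0.2, 0.4, -1.3]
finger_gap: 14.4
```

```bash
cat >> l.py <<'E'
print("near edge z19",arc(D,p[:2],zt-6,43,52,1,5,175)); print("far edge z25",arc(D,p[:2],zt,43,52,1,185,355))
E
python3 l.py
```

```text
[ 619.09687501 -201.18409195   75.7292216 ] [-8.99291040e+01 -7.31146073e-03 -1.05973590e+02] 14.409318539374793 [ 0.18142074  0.42396029 -1.26528218] [ 0.00558292 -0.0011109   0.00261556] [-22.5  19.5  83.6   0.   76.8  -6.5]
flange 1 (array([ 617.4, -193.7]), np.float64(48.5), 59, 57) (array([ 617.6, -189.3]), np.float64(47.2), 26, 20)
flange -1 (array([ 617.2, -204.7]), np.float64(49.7), 26, 26) (array([ 617.6, -197.5]), np.float64(44.5), 32, 25)
near edge z19 (array([ 618.8, -198.6]), np.float64(47.3), 23, 21)
far edge z25 (array([ 617.7, -203.4]), np.float64(44.4), 20, 15)
```

>>> move_arm(motion="-0.03 -0.1 -0.4 0 0 0;-0.03 -0.1 -0.8 0 0 0;-0.03 -0.1 -1.1 0 0 0;-0.03 -0.1 -1.3 0 0 0;-0.03 -0.1 -1.5 0 0 0;-0.03 -0.1 -1.7 0 0 0;-0.03 -0.1 -1.7 0 0 0;-0.03 -0.1 -1.7 0 0 0")

```text
time: 20.22
tool_pos: [618.2, -202.4, 57.7]
tcp_rot: [-90.0, 0.0, -106.0]
ft_force: [-0.1, -0.5, -1.4]
finger_gap: 14.2
```

Run:
```python
from h import *
q=readout.sense();print(q["tool_pos"],q["tcp_rot"],q["finger_gap"],q["ft_force"],q["wrist_torque"])
```

```text
[ 618.18994256 -202.4028034    57.70207172] [-9.00174235e+01  2.43178025e-03 -1.06009028e+02] 14.224717251660618 [-0.14781084 -0.47907097 -1.40136382] [ 0.00623638  0.05129672 -0.01515015]
```

It has entered freely. Lowering toward the seat.

>>> move_arm(motion="0 0 -0.2 0 0 0;0 0 -0.4 0 0 0;0 0 -0.6 0 0 0;0 0 -0.8 0 0 0;0 0 -1 0 0 0;0 0 -1 0 0 0;0 0 -1 0 0 0")

```text
time: 20.8
tool_pos: [618.0, -202.4, 47.6]
tcp_rot: [-90.0, 0.0, -106.0]
ft_force: [-0.1, -0.4, -0.9]
finger_gap: 14.1
```

>>> move_arm(motion="0 0 -0.1 0 0 0;0 0 -0.2 0 0 0;0 0 -0.3 0 0 0;0 0 -0.4 0 0 0;0 0 -0.4 0 0 0;0 0 -0.4 0 0 0")

```text
time: 21.3
tool_pos: [618.6, -202.6, 45.1]
tcp_rot: [-90.0, -0.0, -106.0]
ft_force: [-3.2, 1.7, 5.4]
finger_gap: 14.7
```

Run:
```python
from h import *
q=readout.sense();print(q["tool_pos"],q["tcp_rot"],q["finger_gap"],q["ft_force"],q["wrist_torque"])
```

```text
[ 618.55169541 -202.60067142   45.06869415] [-8.99618056e+01 -7.57952619e-03 -1.06007563e+02] 14.655003761217037 [-3.15080799  1.65262981  5.44953944] [ 0.25378928  0.63390347 -0.03857888]
```

The stop is at TCP z 45.1, 52 mm above the lid's resting height on the desk, so the lid is seated. Twisting clockwise.

>>> move_arm(motion="0 0 0 0 0 0;0 0 0 0 0 0;0 0 0 0 0 -3;0 0 0 0 0 -6;0 0 0 0 0 -9;0 0 0 0 0 -12;0 0 0 0 0 -15;0 0 0 0 0 -18;0 0 0 0 0 -18", squeeze=100)

```text
time: 22.05
tool_pos: [618.7, -202.7, 45.2]
tcp_rot: [-89.9, 0.0, -124.2]
ft_force: [-3.8, 0.9, 5.3]
finger_gap: 13.4
```

Run:
```python
from h import *
q=readout.sense();print(q["tool_pos"],q["tcp_rot"],q["finger_gap"],q["ft_force"],q["wrist_torque"])
```

```text
[ 618.67309609 -202.70840939   45.22767329] [-8.99405962e+01  1.31623157e-03 -1.24196801e+02] 13.429349912824993 [-3.77814049  0.85126749  5.26063827] [0.19938781 0.60017818 0.08864712]
```

>>> move_arm(motion="0 0 0 0 0 -3;0 0 0 0 0 -6;0 0 0 0 0 -9;0 0 0 0 0 -12;0 0 0 0 0 -15;0 0 0 0 0 -17;0 0 0 0 0 -18;0 0 0 0 0 -18;0 0 0 0 0 -18;0 0 0 0 0 -18")

```text
time: 22.88
tool_pos: [618.2, -202.3, 45.2]
tcp_rot: [-90.0, -0.0, -142.0]
ft_force: [-6.0, 2.9, 7.6]
finger_gap: 13.6
```

```bash
cat > b.py <<'E'
from h import *
q=readout.sense();print(q["tool_pos"],q["tcp_rot"],q["finger_gap"],q["ft_force"],q["wrist_torque"])
S=snap("top","t12.png");D=snap("side","s12.png"); im=D["image"].astype(int)
A=np.array([618.5,-202])
# far/near nib (lid flange top z=52+25): dark/grey tip radius 47..52, scan angle; and black rib r~50 z~62
g=cv2.GaussianBlur(D["image"],(0,0),.5).mean(2).astype(np.float32)
def scan(z,R,angs):
    a=np.radians(angs); W=np.c_[A[0]+R*np.cos(a),A[1]+R*np.sin(a),np.full(len(a),z)]
    uv=pix(D,W).astype(np.float32); return cv2.remap(g,uv[:,:1],uv[:,1:],1).ravel().round().astype(int)
an=np.arange(-180,181,4); 
for z,R in((74,50),(74,52),(60,50)): print(z,R,dict(zip(an.tolist(),scan(z,R,an).tolist())))
E
python3 b.py
```

```text
[ 618.18997274 -202.29008177   45.18295476] [-9.00111041e+01 -2.68102986e-03 -1.41992677e+02] 13.624996886412042 [-5.9901469   2.88991341  7.57388311] [0.45735868 1.07735647 0.12618951]
74 50 {-180: 158, -176: 142, -172: 129, -168: 145, -164: 166, -160: 187, -156: 180, -152: 164, -148: 142, -144: 120, -140: 122, -136: 138, -132: 158, -128: 158, -124: 145, -120: 105, -116: 58, -112: 59, -108: 61, -104: 64, -100: 66, -96: 63, -92: 61, -88: 72, -84: 103, -80: 107, -76: 74, -72: 63, -68: 97, -64: 146, -60: 177, -56: 187, -52: 192, -48: 198, -44: 205, -40: 205, -36: 204, -32: 189, -28: 154, -24: 138, -20: 132, -16: 130, -12: 131, -8: 140, -4: 154, 0: 164, 4: 166, 8: 163, 12: 171, 16: 179, 20: 186, 24: 195, 28: 191, 32: 173, 36: 150, 40: 120, 44: 113, 48: 155, 52: 206, 56: 208, 60: 210, 64: 187, 68: 188, 72: 198, 76: 162, 80: 148, 84: 150, 88: 164, 92: 175, 96: 177, 100: 171, 104: 160, 108: 143, 112: 131, 116: 140, 120: 157, 124: 141, 128: 135, 132: 146, 136: 136, 140: 127, 144: 119, 148: 119, 152: 120, 156: 118, 160: 120, 164: 135, 168: 150, 172: 159, 176: 162, 180: 158}
74 52 {-180: 172,
[... 1072 characters left out ...]
 -112: 61, -108: 62, -104: 64, -100: 66, -96: 65, -92: 65, -88: 74, -84: 100, -80: 100, -76: 74, -72: 64, -68: 65, -64: 65, -60: 65, -56: 62, -52: 64, -48: 103, -44: 151, -40: 174, -36: 173, -32: 173, -28: 172, -24: 169, -20: 161, -16: 165, -12: 188, -8: 199, -4: 195, 0: 187, 4: 182, 8: 179, 12: 198, 16: 222, 20: 231, 24: 222, 28: 199, 32: 188, 36: 175, 40: 152, 44: 149, 48: 141, 52: 140, 56: 142, 60: 141, 64: 142, 68: 144, 72: 145, 76: 146, 80: 145, 84: 144, 88: 143, 92: 141, 96: 137, 100: 134, 104: 131, 108: 130, 112: 130, 116: 130, 120: 128, 124: 125, 128: 123, 132: 121, 136: 121, 140: 120, 144: 119, 148: 120, 152: 117, 156: 116, 160: 118, 164: 135, 168: 151, 172: 160, 176: 167, 180: 172}
```

```bash
cat > c.py <<'E'
from h import *
t0=cv2.imread("pics/top0.png").astype(int);s0=cv2.imread("pics/side0.png").astype(int);t=cv2.imread("pics/t12.png").astype(int);s=cv2.imread("pics/s12.png").astype(int)
for n,a,b,(x,y,w,h) in(("usb",t0,t,(238,238,24,14)),("tube",t0,t,(216,164,26,26)),("bottle",t0,t,(425,150,40,35)),("beaker",t0,t,(438,215,28,28)),("spat top",t0,t,(282,156,20,58)),("beaker s",s0,s,(354,128,26,40)),("spat side",s0,s,(276,240,66,18)),("tube s",s0,s,(274,276,20,36)),("usb s",s0,s,(370,284,16,18)),("bottle s",s0,s,(300,105,30,45))):
    d=abs(a-b).max(2)[y:y+h,x:x+w]; print(n,d.mean().round(1),(d>40).mean().round(3))
D=snap("side"); A=np.array([618.4,-202.2]);g=cv2.GaussianBlur(D["image"],(0,0),.4).mean(2).astype(np.float32)
for c in(40,-140):
    an=np.arange(c-14,c+15,1.); acc=0
    for R in(50,51,52):
        a=np.radians(an);uv=pix(D,np.c_[A[0]+R*np.cos(a),A[1]+R*np.sin(a),np.full(len(a),74.)]).astype(np.float32);acc=acc+cv2.remap(g,uv[:,:1],uv[:,1:],1).ravel()
    w=np.clip(acc.max()*.75-acc,0,None); print("nib",c,(w@an/w.sum()).round(1),(acc/3).round().astype(int).tolist())
a=np.radians(149);x=np.array([.961,-.276,0])
for rr in(40,70,100):
    u,v=pix(D,[np.array([618.5,-202,70])+61*x+rr*(-np.cos(a)*x+np.array([0,0,np.sin(a)]))])[0].round().astype(int); print("cover",D["image"][v,u])
E
python3 c.py
```

```text
usb 2.6 0.0
tube 2.4 0.0
bottle 4.5 0.015
beaker 2.1 0.0
spat top 8.2 0.055
beaker s 2.6 0.0
spat side 9.0 0.034
tube s 2.3 0.0
usb s 2.0 0.0
bottle s 94.3 0.845
nib 40 42.6 [191, 191, 191, 188, 185, 181, 175, 168, 163, 160, 155, 150, 143, 135, 126, 116, 110, 107, 109, 115, 126, 140, 157, 172, 185, 196, 206, 211, 212]
nib -140 -140.9 [196, 193, 186, 179, 173, 166, 160, 151, 145, 139, 135, 131, 126, 125, 124, 126, 131, 138, 147, 153, 160, 165, 170, 174, 178, 179, 178, 177, 176]
cover [144 154 163]
cover [144 154 162]
cover [145 152 161]
```

The side view's nibs average 40.9 degrees against 38 from the arm, so the lid may lag by 2 to 3 degrees. I'll add 1.5 degrees to split the difference, let it settle and hand in.

>>> move_arm(motion="0 0 0 0 0 -1;0 0 0 0 0 -1.5;0 0 0 0 0 -1.5;0 0 0 0 0 -1.5;0 0 0 0 0 -1.5")

```text
time: 23.45
tool_pos: [618.1, -202.3, 45.1]
tcp_rot: [-90.0, -0.0, -143.5]
ft_force: [-6.2, 2.4, 7.8]
finger_gap: 13.4
```

Run:
```python
from h import *
q=readout.sense();print(q["time"],q["tool_pos"],q["tcp_rot"],q["finger_gap"],q["ft_force"],q["wrist_torque"])
print(r.hand_in())
```

```text
23.45 [ 618.08763606 -202.25322619   45.14092584] [-9.00223739e+01 -1.07565569e-02 -1.43491828e+02] 13.365687519731578 [-6.24178506  2.36148076  7.76869369] [0.56136091 1.04953158 0.11116634]
the job is handed in; nothing more can be done
None
```

The job is done and handed in at 23.5 s of the 67 s allowed. No verdict came back.

**What I did:** I levered the cover open with the spatula blade and put the spatula back where it had lain on the mat. I then seated the lid in the socket, twisted it clockwise to about half way, and handed in while still gripping it at 100 N.

**What the last checks showed:**
- **Cover:** it lies along the 149° line in the side picture, which is its open stop.
- **Spatula:** it is back in place, with only small picture differences from the start.
- **Lid:** it seated 52 mm above its height on the desk, as it should. The arm turned 37.5°, against a spring torque of about 0.11 to 0.15 N m (0.14 expected half way), so it never neared the click.
- **Bystanders:** the USB stick, tube and beaker show no change in either view. The wash bottle shows no change in the top view; the arm hid it in the side view.

**What disagreed or went wrong:**
- **Tool height:** the true fingertips were about 35 to 38 mm higher than the reported TCP. The first grasp closed on air, and I re-gripped at two lower heights before holding the handle well.
- **Lid angle:** before the last 1.5° nudge, the pointer nibs in the side view suggested the lid lagged the arm by 2 to 3°. The lid's turn is therefore somewhere from 34 to 38°, and I did not look at it again after the nudge.
- **Rib alignment:** I could not see the rib, so "in line with it" rests on my estimate of the mill's angle (-16°, good to about 1.5°).

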